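# Sort the stray packing parts into their component trays

## Task

Clear the packing bench: lay both screw caps flat side by side in the large rectangular tray, stand both little desiccant canisters upright in the round dish, and stand the hand stamp on its foot in the small rectangular tray. Everything must rest on its tray's floor, and the tally counter and the bottle that stand nearby must be left where they are.

Things in the scene. Friction and masses are not known exactly. Their poses are not given: they have to be found in the camera images.
- cap_a: shallow round screw cap, gold metallised, 65 mm diameter, 31 mm high, lying flat, closed top up; origin at the centre of its underside, z up. One of two alike.
- cap_b: shallow round screw cap, gold metallised, 65 mm diameter, 31 mm high, lying flat, closed top up; origin at the centre of its underside, z up. One of two alike.
- canister_a: small upright desiccant canister, white cylinder with a band, 18 mm diameter, 22 mm high, standing on its end; origin at the centre of its underside, z along its axis. One of two alike.
- canister_b: small upright desiccant canister, white cylinder with a band, 18 mm diameter, 22 mm high, standing on its end; origin at the centre of its underside, z along its axis. One of two alike.
- stamp: hand stamp standing on its foot, 70 mm high: black foot block 20 mm (x) by 46 mm (y), 12 mm high, a thin neck, and above it, from 25 to 70 mm up, a round turned wooden handle up to 24 mm in diameter, to be gripped from the side about 55 mm up; origin at the centre of the foot's underside, y along the foot's length, z up the handle.
- cap_tray: the large grey rectangular tray, fixed: 162 mm (x) by 92 mm (y) outside, 156 by 86 mm inside, floor 3 mm thick, walls 3 mm thick with their top 12 mm above the bench, small finger lips reaching 7 mm beyond both ends; room for the two caps side by side along x. Origin at the centre of its underside, on the bench; x along its length.
- round_dish: the round grey dish, fixed: 90 mm across outside at the rim, about 80 mm across at its floor inside, floor 3 mm thick, rim 12 mm above the bench. Origin at the centre of its underside, on the bench.
- stamp_tray: the small grey rectangular tray, fixed: 76 mm (x) by 50 mm (y) outside, 70 by 44 mm inside, floor 3 mm thick, walls 3 mm with their top 12 mm above the bench, small finger lips reaching 7 mm beyond both ends; the stamp's 46 mm foot fits only lengthways (the foot's length along the tray's x, either way round). Origin at the centre of its underside, on the bench; x along its length.
- counter: bystander, not to be disturbed: metal hand tally counter with finger ring and a top button, 48 mm (x) by 72 mm (y), 34 mm high; origin at the centre of its underside. About 30 mm to its right (-y) begins a fixed grey case, 167 mm high, 104 mm (x) by 135 mm (y): keep the arm clear of it.
- bottle: bystander, not to be disturbed: amber bottle with gold cap, 66 mm diameter, 108 mm high; origin at the centre of its underside.

How it is judged (in metres and radians):
At the end, for the whole second after the job is handed in: Caps flat on the large tray's floor, within 50 mm along and 15 mm across of its centre; canisters upright on the dish's floor, within 36 mm of its centre; stamp upright on the small tray's floor, within 17 mm of its centre each way; all at rest; counter and bottle within 25 mm of their starts (x of cap_a in the frame of cap_tray between -0.05 and 0.05 m and y of cap_a in the frame of cap_tray between -0.015 and 0.015 m and z of cap_a in the frame of cap_tray between 0 and 0.007 m and angle between each of cap_a, cap_b, stamp's own z axis and vertical below 0.12 rad and linear speed of each of cap_a, cap_b, canister_a, canister_b, stamp below 0.02 m/s and x of cap_b in the frame of cap_tray between -0.05 and 0.05 m and y of cap_b in the frame of cap_tray between -0.015 and 0.015 m and z of cap_b in the frame of cap_tray between 0 and 0.007 m and horizontal distance between each of canister_a, canister_b and round_dish below 0.036 m and z of canister_a in the frame of round_dish between 0 and 0.007 m and angle between each of canister_a, canister_b, counter, bottle's own z axis and vertical below 0.15 rad and z of canister_b in the frame of round_dish between 0 and 0.007 m and x of stamp in the frame of stamp_tray between -0.017 and 0.017 m and y of stamp in the frame of stamp_tray between -0.017 and 0.017 m and z of stamp in the frame of stamp_tray between 0 and 0.007 m and distance of each of counter, bottle from where it was at the start of the episode below 0.025 m); the robot touches nothing.
It fails at once if the tally counter is knocked or moved more than 40 mm (distance of counter from where it was at the start of the episode above 0.04 m).
It fails at once if the bottle is knocked or moved more than 40 mm (distance of bottle from where it was at the start of the episode above 0.04 m).
It also fails if it takes over 120 s, if anything falls off the work surface, if the arm or the gripper's body presses on something with over 40 N, if the wrist force passes 120 N, or if a joint passes its speed limit or range.

## Robot

A 6-joint arm with a two-finger parallel gripper is mounted at the origin on a cart in front of the work surface, level with it; the furniture and walls round the work are solid. World frame = base frame: x ahead of the robot, y to its left, z up, the work surface at z = 0. Lengths are in m, angles in degrees, forces in N, time in s.
With the tool pointing down it reaches from about 0.3 to 0.875 m from the base axis. Payload 4.2 kg.
Tool frame: the origin (TCP) lies between the finger pads; the fingertips stand 22 mm ahead of it and the grasp point (between the pads) lies 3 mm ahead of it (bot.tcp_to_tips is the z of the fingertips in the tool frame, in m); z points along the fingers, y is the line along which they close (so a half turn about z gives the same grasp; the last joint's range is limited). The gripper opens to 85 mm and grips with 20 to 120 N. Pads are 22 mm wide; open, the fingers measure 114 mm over their backs; the gripper's body (76 mm by 85 mm) begins 54 mm behind the grasp point. The pads swing forward as they close: fully open they stand 13 mm farther back than shut.
Start: joints at [68.297, 18.312, 89.639, -0, 72.044, -1.146], TCP at [0.202, 0.538, 0.253] pointing down, gripper open.
Joint ranges: [-177.97, 177.97], [-48.28, 115.42], [12.27, 149.76], [-77.06, 257.06], [2.81, 150.46], [-146.56, 146.56]. Speed limits (degrees/s): [147.25, 147.25, 180, 180, 180, 180].

## Interface

Orientations are given as [roll, pitch, yaw] about the fixed x, y, z axes, in that order (R = Rz(yaw) Ry(pitch) Rx(roll)).
In Python, from plant import bot, cams, nets gives the robot as it stands.
- The arm moves only by the tool step_arm, never from a script. Its argument "motion" is a list that holds one entry, the list of rows, each a list of 5 numbers: the closure, from -1 (fully open) to 1 (shut), then the shift along the tool's x, y, z in units of 0.04 m (1.0 is 0.04 m), then the turn about the tool's z in units of 4 degrees (1.0 is 4 degrees). A call has 1 to 5 rows; each row shifts and turns the commanded pose from where the row before left it, along the tool's axes as they then stand; what a row does not reach is not made up. A row lasts 1/12 s, in which the tool goes at most 41.7 mm and 7.16 degrees, less where a joint would pass 70% of its speed; a pose out of reach is approached as far as the arm can. A call with a number of a shift or a turn outside -1 to 1 is refused whole. A call with a gripper value outside its range is refused whole. The fingers move at their own pace and stop on an object; the grip force is fixed at half the most. Time passes only in rows, so rows that do not move let the fingers close. It gives the time, the measured TCP pose, the force, the opening and the grip force at its end, in the units of the state.
- bot.read_state(): the state, without advancing time (a new reading comes with each control period).
- cams.grab_frame(name): name is "side" or "top" or "wrist"; returns a dict with "color" (400x640x3 uint8, red, green, blue), "range_z" (400x640 float32, m along the optical axis (not along the pixel's ray), 0 where there is no reading), "fx", "fy", "cx", "cy" (pixels), "R" (3x3) and "t" (3): a world point X has camera coordinates R X + t. Camera axes: x right, y down, z forward; pixel columns grow to the right and rows downward; lengths in m; the calibration is good to about 2 mm. A picture is of the moment at which its call begins.
- bot.job_done(): hands the job in; it is judged then, once.
Trained networks look in the newest picture that a camera, given by its name, has taken for a name from the list of things; names that differ only in an ending like _2 or _b are one class to them, and where a whole thing is asked for, a point or a joint stands for the part that bears it (a point fixed in the world has none). Each returns a list of dicts, best first, with "conf" (0 to 1); they miss things now and then, are a little off and sometimes report something else, mostly with a low value. They report only what shows in the picture. A call takes as long as a camera call.
- nets.find_in(camera, thing): "location" ([column, row] in pixels, amid what is visible of it).
- nets.outline_of(camera, thing): "pixels" (400x640 bool, what is visible of it) and "location" ([column, row] in pixels, amid what is visible of it).
- nets.pinpoint(camera, thing): "location" ([column, row] in pixels: a listed point, or the origin of a listed thing).
The state is a dict: "time": time; "joint_positions": joint angles; "joint_velocities": joint speeds; "effort": joint torques, N m; "eef_pos": TCP position; "tool_rot": TCP orientation; "wrist_force": force on the tool from outside, world axes, zero at the start; "wrist_torque": the same for the moment, N m; "grip_width": finger opening in m; "gripper_force": force on a finger pad.
Only numpy, scipy, OpenCV 4.12 (cv2) and the standard library are available. Lean on these libraries where they do the work, as an engineer would, in place of code of your own. Each camera call takes 0.05 s, during which the arm holds its last target. There are 200 camera calls.

## Working session

There is one attempt and no reset: what is moved stays moved. The work goes in short steps, Python scripts to look and compute and a tool call to move; the robot and the scene stay as the last step left them, time stands still between calls to the robot, and variables do not carry over. Pictures are saved under pics/ and viewed, at most 14 in all, crops included, and the job is handed in when it is done.

Besides the shell and the picture viewer there is one more tool, called in YAML: its name, and indented under it one key for each argument. step_arm: Moves the arm, as the interface text tells. Shifts and turns lie within -1 to 1; 1 stands for 0.04 m of shift or 4 degrees of turn. Its arguments: {"type":"object","properties":{"motion":{"type":"array"}},"required":["motion"]}

```bash
mkdir -p pics
cat > h.py <<'E'
import numpy as np, cv2
from plant import bot, cams, nets
def back(f,px,z=None):
    u,v=px; d=np.array([(u-f['cx'])/f['fx'],(v-f['cy'])/f['fy'],1.]); R=np.array(f['R']);t=np.array(f['t'])
    o=-R.T@t; w=R.T@d
    if z is None:
        r=f['range_z'][int(round(v)),int(round(u))]; return o+w*r
    return o+w*(z-o[2])/w[2]
def cloud(f,mask):
    v,u=np.nonzero(mask&(f['range_z']>0)); r=f['range_z'][v,u]
    c=np.stack([(u-f['cx'])/f['fx']*r,(v-f['cy'])/f['fy']*r,r]); R=np.array(f['R'])
    return (R.T@(c-np.array(f['t'])[:,None])).T
def save(f,n): cv2.imwrite(f'pics/{n}.png',f['color'][:,:,::-1])
E
cat > m.py <<'E'
from h import *
np.set_printoptions(precision=3,suppress=True)
for c in ['top','side']:
    f=cams.grab_frame(c); save(f,c+'0'); print(c,'cam at',-np.array(f['R']).T@f['t'])
    for n in ['cap_a','canister_a','stamp','cap_tray','round_dish','stamp_tray','counter','bottle']:
        for o in nets.outline_of(c,n)[:3]:
            if o['conf']<.3: continue
            p=cloud(f,o['pixels'])
            if len(p)<5: print(n,'few');continue
            top=np.percentile(p[:,2],98); q=p[p[:,2]>top-.006]
            (cx,cy),wh,a=cv2.minAreaRect(q[:,:2].astype(np.float32)*1000)
            print(n,round(o['conf'],2),np.round(o['location']),'top',round(top,3),'med',np.median(p,0),'rect',np.round([cx,cy,*wh,a],1))
print(bot.read_state()['eef_pos'],bot.read_state()['tool_rot'],bot.read_state()['time'])
E
python3 m.py
```

```text
top cam at [0.332 0.275 1.123]
cap_a 0.9 [453. 233.] top 0.034 med [ 0.448 -0.018  0.03 ] rect [449.7 -21.1  62.6  62.7  42. ]
cap_a 0.75 [323. 241.] top 0.035 med [0.427 0.269 0.03 ] rect [427.1 268.2  62.2  62.3   1.8]
canister_a 0.51 [356. 240.] top 0.026 med [0.423 0.19  0.023] rect [422.6 189.2  14.1  16.   46.1]
stamp 0.79 [432. 197.] top 0.072 med [0.531 0.03  0.034] rect [534.5  24.3  16.9  19.4  45.9]
cap_tray 0.86 [364. 145.] top 0.014 med [0.647 0.182 0.004] rect [646.3 179.8 175.6  93.4  63. ]
cap_tray 0.66 [309. 165.] top 0.015 med [0.602 0.305 0.005] rect [600.9 304.2  88.7  50.6  49.7]
round_dish 0.76 [254. 203.] top 0.015 med [0.505 0.424 0.004] rect [503.4 423.1  86.5  87.2   1.3]
stamp_tray 0.97 [311. 165.] top 0.015 med [0.603 0.304 0.005] rect [601.1 304.5  89.4  50.6  49.7]
counter 0.91 [430. 162.] top 0.036 med [0.613 0.032 0.024] rect [615.9  28.9   9.6  12.5  46.6]
bottle 0.59 [195. 173.] top 0.111 med [0.553 0.552 0.106] rect [560.1 559.9  64.   62.6  16.8]
side cam at [ 0.397 -0.658  0.629]
cap_a 0.85 [290. 311.] top 0.033 med [ 0.449 -0.038  0.031] rect [449.3 -25.5  61.7  63.5  26. ]
cap_a 0.61 [268. 220.] top 0.033 med [0.428 0.249 0.03 ] rect [429.7 264.8  63.3  63.3  75.3]
canister_a 0.61 [284. 276.] top 0.024 med [0.453 0.074 0.018] rect [452.7  77.7  14.9  15.8  47.1]
stamp 0.67 [337. 284.] top 0.071 med [0.535 0.014 0.031] rect [535.9  17.6  20.8  17.6  49.8]
cap_tray 0.55 [369. 229.] top 0.014 med [0.647 0.211 0.005] rect [596.7 107.5 349.5  91.6  57.2]
round_dish 0.58 [295. 184.] top 0.014 med [0.506 0.427 0.005] rect [504.9 419.7  91.5  81.9  82. ]
stamp_tray 0.63 [369. 227.] top 0.014 med [0.648 0.212 0.005] rect [649.7 179.6 172.6  92.3  63.3]
bottle 0.81 [309. 143.] top 0.11 med [0.559 0.533 0.068] rect [562.1 554.5  66.5  60.3  82.8]
[0.202 0.538 0.253] [179.994   0.001 159.441] 0.9
```

View pics/top0.png

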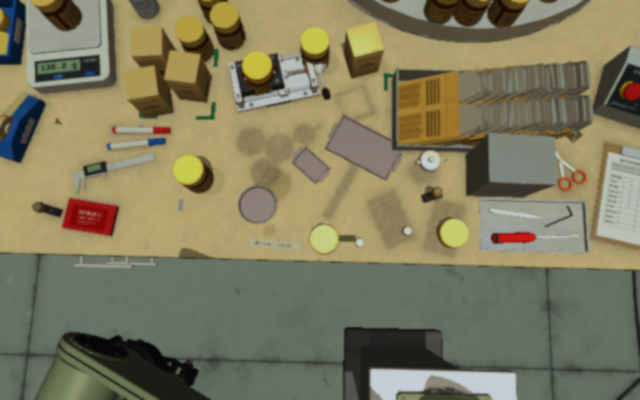

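View pics/side0.png

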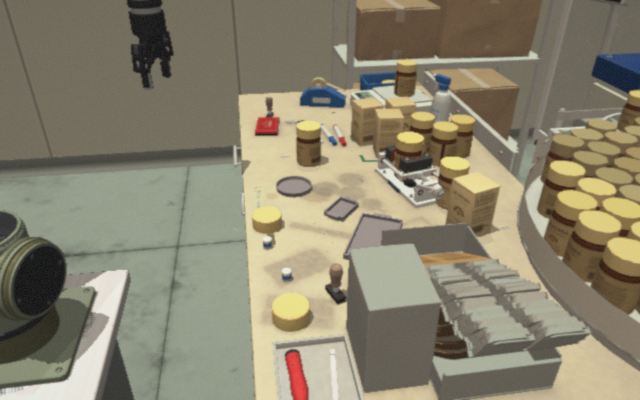

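```bash
cat > m2.py <<'E'
from h import *
np.set_printoptions(precision=3,suppress=True)
A={}
for c in ['top','side']:
    f=cams.grab_frame(c); P=cloud(f,np.ones((400,640),bool)); A[c]=P
    for nm,(x,y,r,lo,hi) in dict(can1=(.423,.19,.02,.018,.03),can2=(.453,.076,.02,.018,.03),stamp_head=(.535,.021,.025,.045,.08),stamp_foot=(.535,.021,.035,.007,.016),tray=(.647,.18,.11,.008,.018),stray=(.601,.304,.058,.008,.018),dish=(.504,.422,.055,.008,.018),counter=(.615,.03,.06,.008,.05),cap1=(.45,-.022,.045,.022,.045),cap2=(.427,.267,.045,.022,.045)).items():
        m=(np.hypot(P[:,0]-x,P[:,1]-y)<r)&(P[:,2]>lo)&(P[:,2]<hi); q=P[m]
        if len(q)<4: print(c,nm,len(q)); continue
        (cx,cy),wh,a=cv2.minAreaRect(q[:,:2].astype(np.float32)*1000)
        print(c,nm,len(q),'mean',q.mean(0),'rect',np.round([cx,cy,*wh,a],1))
    print([ (np.round(o['location']),round(o['conf'],2)) for o in nets.find_in(c,'canister_a')])
E
python3 m2.py
```

```text
top can1 50 mean [0.422 0.189 0.023] rect [421.9 188.7  16.   15.7   0.3]
top can2 52 mean [0.451 0.082 0.022] rect [451.7  81.3  16.1  16.   89.6]
top stamp_head 106 mean [0.533 0.025 0.065] rect [533.7  24.3  22.3  21.7  74.6]
top stamp_foot 83 mean [0.53  0.032 0.012] rect [534.3  23.9  19.4  45.9  17.5]
top tray 679 mean [0.653 0.163 0.012] rect [645.9 179.8 163.1 215.7   6.9]
top stray 249 mean [0.603 0.303 0.012] rect [613.3 293.9  89.   82.8  49.4]
top dish 198 mean [0.505 0.425 0.012] rect [503.1 422.8  87.7  88.4  47.2]
top counter 857 mean [0.634 0.033 0.029] rect [639.3  30.7  84.2  82.8  48.8]
top cap1 679 mean [ 0.449 -0.02   0.03 ] rect [449.2 -20.6  63.1  64.   44.4]
top cap2 667 mean [0.427 0.269 0.031] rect [427.2 268.3  62.5  62.3   1.1]
[(array([452., 233.]), 0.62), (array([408., 232.]), 0.45)]
side can1 51 mean [0.424 0.185 0.022] rect [424.7 185.5  19.3  17.8  48. ]
side can2 62 mean [0.453 0.077 0.022] rect [452.8  78.2  18.   15.9  25.1]
side stamp_head 200 mean [0.535 0.015 0.062] rect [535.9  18.6  22.6  21.6  36.4]
side stamp_foot 185 mean [0.535 0.014 0.013] rect [536.2  21.2  21.5  48.8  20.2]
side tray 322 mean [0.649 0.218 0.012] rect [655.6 197.5 173.5 161.4  87.1]
side stray 219 mean [0.604 0.3   0.012] rect [602.1 302.1  85.5  88.9   1.1]
side dish 173 mean [0.505 0.422 0.012] rect [505.1 420.5  92.7  86.8  81.9]
side counter 0
side cap1 926 mean [ 0.45  -0.029  0.031] rect [450.3 -24.9  64.2  63.   56.9]
side cap2 481 mean [0.429 0.26  0.03 ] rect [429.4 265.1  65.   62.8  55. ]
[(array([264., 243.]), 0.49)]
```

The top view shows caps at (323,239) and (453,233), canisters at (360,242) and (407,231), and the stamp at (430,195) beside the counter at (430,160). The dish is at (257,205), the small tray at (311,165), the large tray at (363,147) and the case at (510,165). The side view agrees to within about 4 mm. I'll start with the stamp, first moving above it to look with the wrist camera.

step_arm:
  motion:
    - [[0, -0.75, -0.56, 0, 0], [0, -0.75, -0.56, 0, 0], [0, -0.75, -0.56, 0, 0], [0, -0.75, -0.56, 0, 0], [0, -0.75, -0.56, 0, 0]]

```text
time: 1.52
eef_pos: [0.3036, 0.3794, 0.2534]
tool_rot: [180.0, 0.0, 159.5]
wrist_force: [1.8, -0.1, -0.2]
grip_width: 0.0424
gripper_force: 0.0
```

step_arm:
  motion:
    - [[0, -0.75, -0.56, 0, 0], [0, -0.75, -0.56, 0, 0], [0, -0.75, -0.56, 0, 0], [0, -0.75, -0.56, 0, 0], [0, -0.75, -0.56, 0, 0]]

```text
time: 1.93
eef_pos: [0.4048, 0.2217, 0.2536]
tool_rot: [180.0, 0.0, 159.4]
wrist_force: [0.7, 1.8, -0.0]
grip_width: 0.0427
gripper_force: 0.0
```

step_arm:
  motion:
    - [[0, -0.6, -0.5, 0, 0], [0, -0.6, -0.5, 0, 0], [0, -0.2, -0.2, 0, 0], [0, 0, 0, 0, 0], [0, 0, 0, 0, 0]]

```text
time: 2.35
eef_pos: [0.4396, 0.1588, 0.2533]
tool_rot: [180.0, -0.0, 159.4]
wrist_force: [-0.6, 0.6, -0.8]
grip_width: 0.0426
gripper_force: 0.0
```

```bash
cat > w.py <<'E'
from h import *
import sys
np.set_printoptions(precision=3,suppress=True)
B=dict(can1=(.423,.187,.02,.018,.03),can2=(.452,.08,.02,.018,.03),stamp_head=(.535,.021,.025,.045,.08),stamp_foot=(.535,.021,.03,.006,.016),dish=(.504,.422,.055,.008,.018),cap1=(.45,-.022,.045,.022,.045),cap2=(.427,.267,.045,.022,.045),counter=(.615,.03,.06,.02,.05),case=(.6,-.1,.15,.12,.2))
def meas(c,names):
    f=cams.grab_frame(c); P=cloud(f,np.ones((400,640),bool))
    for nm in names:
        x,y,r,lo,hi=B[nm]
        q=P[(np.hypot(P[:,0]-x,P[:,1]-y)<r)&(P[:,2]>lo)&(P[:,2]<hi)]
        if len(q)<6: print(c,nm,len(q)); continue
        (cx,cy),wh,a=cv2.minAreaRect(q[:,:2].astype(np.float32)*1000)
        print(c,nm,len(q),'mean',q.mean(0),'top',np.percentile(q[:,2],95).round(4),'rect',np.round([cx,cy,*wh,a],1))
    return f,P
def st():
    s=bot.read_state(); print('t',s['time'],np.array(s['eef_pos']),np.array(s['tool_rot']),'w',s['grip_width'],'gf',s['gripper_force'],'F',np.array(s['wrist_force']))
if __name__=='__main__':
    f,P=meas(sys.argv[1],sys.argv[3].split(',')); save(f,sys.argv[2]); st()
E
python3 w.py wrist w1 stamp_head,stamp_foot,counter,can2,cap1; python3 w.py top t1 case,counter,stamp_head; python3 -c "from h import *;print(bot.tcp_to_tips)"
```

```text
wrist stamp_head 0
wrist stamp_foot 0
wrist counter 512 mean [0.611 0.038 0.023] top 0.0279 rect [618.9  53.1  75.6  28.7  61.3]
wrist can2 187 mean [0.452 0.082 0.021] top 0.0223 rect [452.3  81.9  17.3  17.2  89.3]
wrist cap1 2436 mean [ 0.448 -0.019  0.029] top 0.0305 rect [449.6 -20.5  64.3  63.4   8.4]
t 2.4 [0.439 0.159 0.253] [179.968  -0.044 159.439] w 0.042846975147932696 gf 0.0 F [ 0.467  0.477 -0.037]
top case 6666 mean [ 0.626 -0.131  0.154] top 0.1696 rect [ 637.3 -147.1  181.1  216.4   84.8]
top counter 456 mean [0.648 0.038 0.035] top 0.0481 rect [645.   33.5  86.4  55.3  63.4]
top stamp_head 0
t 2.45 [0.439 0.16  0.253] [179.971  -0.035 159.498] w 0.04232771925130708 gf 0.0 F [-0.178 -0.063 -0.559]
0.022
```

Run:
```python
from h import *
f=cams.grab_frame('top');P=cloud(f,np.ones((400,640),bool))
q=P[(abs(P[:,2]-.168)<.006)&(P[:,1]<0.05)&(P[:,1]>-.25)&(P[:,0]>.45)&(P[:,0]<.75)]
r=cv2.minAreaRect(q[:,:2].astype(np.float32)*1000);print(r,cv2.boxPoints(r),len(q))
```

```text
((642.7149658203125, -152.1983642578125), (194.80081176757812, 215.0258026123047), 89.7144775390625) [[ 534.718    -249.0618  ]
 [ 749.7412   -250.13333 ]
 [ 750.7119    -55.33493 ]
 [ 535.6887    -54.263397]] 3764
```

View pics/w1.png

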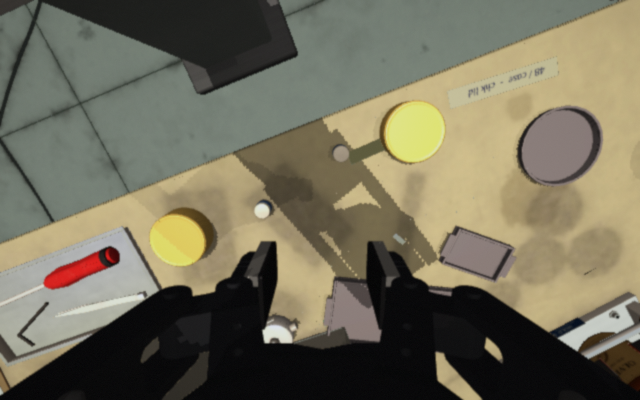

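The wrist view shows both caps at (178,238) and (413,131) and the canisters at (263,210) and (340,153). The stamp is hidden behind the left finger. Its positions match the top view, so I'm going in on the stamp.

step_arm:
  motion:
    - [[0, -0.68, -0.47, 0, 0], [0, -0.68, -0.47, 0, 0], [0, -0.68, -0.47, 0, 0], [0, -0.68, -0.47, 0, 0], [0, -0.68, -0.47, 0, 0]]

```text
time: 2.92
eef_pos: [0.5346, 0.0232, 0.2534]
tool_rot: [180.0, 0.0, 159.6]
wrist_force: [0.3, 0.9, 0.9]
grip_width: 0.0429
gripper_force: 0.0
```

step_arm:
  motion:
    - [[0, 0, 0, 0.8, 0], [0, 0, 0, 0.8, 0], [0, 0, 0, 0.8, 0], [0, 0, 0, 0, 0], [0, 0, 0, 0, 0]]

```text
time: 3.33
eef_pos: [0.5332, 0.024, 0.1564]
tool_rot: [-179.9, -0.2, 159.5]
wrist_force: [1.0, 0.5, 0.1]
grip_width: 0.0429
gripper_force: 0.0
```

```bash
python3 w.py wrist w2 stamp_head,stamp_foot; python3 w.py side s2 stamp_head,stamp_foot
```

```text
wrist stamp_head 954 mean [0.533 0.024 0.065] top 0.069 rect [534.9  24.2  24.1  22.4  30.3]
wrist stamp_foot 712 mean [0.531 0.028 0.011] top 0.0128 rect [535.7  23.3  20.   46.   19.4]
t 3.3833 [0.535 0.024 0.158] [179.968   0.044 159.529] w 0.04326039050839836 gf 0.0 F [-1.208  0.133  0.951]
side stamp_head 199 mean [0.535 0.015 0.062] top 0.0709 rect [535.9  18.7  22.   21.   32. ]
side stamp_foot 193 mean [0.535 0.014 0.012] top 0.0151 rect [535.8  20.3  21.4  46.9  19.6]
t 3.4333 [0.535 0.024 0.159] [179.919   0.178 159.52 ] w 0.04259425887617426 gf 0.0 F [ 0.156 -0.785  0.353]
```

View pics/w2.png

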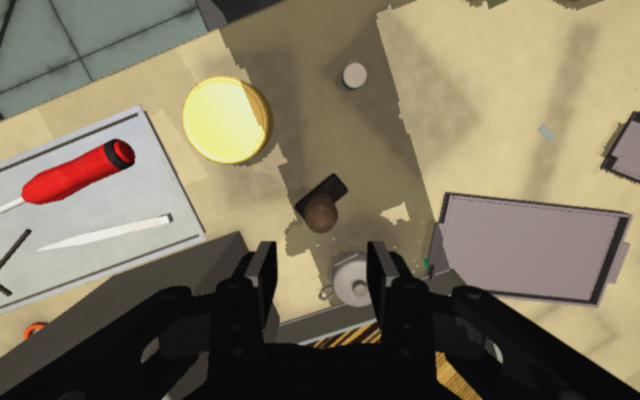

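The stamp's head, at (320,213), is centred between the fingers. The wrist camera puts it at (0.535, 0.024), which matches the TCP. Lowering and gripping.

step_arm:
  motion:
    - [[0, 0, 0, 0.8, 0], [0, 0, 0, 0.8, 0], [0, 0, 0, 0.6, 0], [0, 0, 0, 0.26, 0], [0, 0, 0, 0, 0]]

```text
time: 3.85
eef_pos: [0.534, 0.0233, 0.0586]
tool_rot: [-180.0, -0.1, 159.5]
wrist_force: [0.1, 0.6, -0.1]
grip_width: 0.0426
gripper_force: 0.0
```

step_arm:
  motion:
    - [[1, 0, 0, 0, 0], [1, 0, 0, 0, 0], [1, 0, 0, 0, 0], [1, 0, 0, 0, 0], [1, 0, 0, 0, 0]]

```text
time: 4.27
eef_pos: [0.5358, 0.0229, 0.061]
tool_rot: [179.9, 0.3, 159.4]
wrist_force: [0.0, -0.1, 7.2]
grip_width: 0.022
gripper_force: 59.0
```

step_arm:
  motion:
    - [[1, 0, 0, -0.8, 0], [1, 0, 0, -0.8, 0], [1, 0, 0, -0.8, 0], [1, 0, 0, -0.8, 0], [1, 0, 0, 0, 0]]

```text
time: 4.68
eef_pos: [0.5377, 0.023, 0.194]
tool_rot: [179.7, 0.7, 159.4]
wrist_force: [0.9, -0.0, -0.7]
grip_width: 0.0218
gripper_force: 59.4
```

step_arm:
  motion:
    - [[1, 0.11, 0.89, 0, 0], [1, 0.11, 0.89, 0, 0], [1, 0.11, 0.89, 0, 0], [1, 0.11, 0.89, 0, 0], [1, 0.12, 0.89, 0, 0]]

```text
time: 5.1
eef_pos: [0.5756, 0.199, 0.1871]
tool_rot: [180.0, 0.0, 159.4]
wrist_force: [-0.1, 0.0, -1.0]
grip_width: 0.0217
gripper_force: 59.4
```

step_arm:
  motion:
    - [[1, 0.12, 0.89, 0, 0], [1, 0.12, 0.89, 0, 0], [1, 0.12, 0.89, 0, 0], [1, 0, 0, 0, 1], [1, 0, 0, 0, 1]]

```text
time: 5.52
eef_pos: [0.5994, 0.3049, 0.1862]
tool_rot: [-180.0, -0.0, 151.4]
wrist_force: [-0.4, -0.6, -0.9]
grip_width: 0.0215
gripper_force: 59.4
```

step_arm:
  motion:
    - [[1, 0, 0, 0, 1], [1, 0, 0, 0, 1], [1, 0, 0, 0, 1], [1, 0, 0, 0, 1], [1, 0, 0, 0, 1]]

```text
time: 5.93
eef_pos: [0.5994, 0.3025, 0.1868]
tool_rot: [-180.0, -0.0, 131.2]
wrist_force: [-0.6, -0.3, 0.3]
grip_width: 0.0219
gripper_force: 59.4
```

step_arm:
  motion:
    - [[1, 0, 0, 0, 1], [1, 0, 0, 0, 1], [1, 0, 0, 0, 1], [1, 0, 0, 0, 1], [1, 0, 0, 0, 1]]

```text
time: 6.35
eef_pos: [0.5994, 0.3024, 0.1868]
tool_rot: [-180.0, -0.0, 111.2]
wrist_force: [0.1, 1.3, 0.0]
grip_width: 0.0217
gripper_force: 59.4
```

step_arm:
  motion:
    - [[1, 0, 0, 0, 1], [1, 0, 0, 0, 1], [1, 0, 0, 0, 0.9], [1, 0, 0, 0, 0], [1, 0, 0, 0, 0]]

```text
time: 6.77
eef_pos: [0.5994, 0.3025, 0.1868]
tool_rot: [-180.0, -0.0, 99.9]
wrist_force: [0.3, 0.0, -0.2]
grip_width: 0.0217
gripper_force: 59.4
```

```bash
cat > m3.py <<'E'
from w import *
for c in ['wrist','top','side']:
    f=cams.grab_frame(c); save(f,c+'3')
    for n in ['stamp_tray','cap_tray','round_dish','stamp']:
        for o in nets.outline_of(c,n)[:2]:
            p=cloud(f,o['pixels'])
            if o['conf']<.4 or len(p)<20: continue
            if n!='stamp': p=p[p[:,2]<.02]
            else:
                q=p[p[:,2]<p[:,2].min()+.02]; 
                print('stamp z',np.percentile(p[:,2],[1,50,99]),'foot rect',cv2.minAreaRect(q[:,:2].astype(np.float32)*1000)); continue
            if len(p)<20: continue
            p=p[np.linalg.norm(p[:,:2]-np.median(p[:,:2],0),axis=1)<.11]
            print(c,n,round(o['conf'],2),len(p),p.mean(0),cv2.minAreaRect(p[:,:2].astype(np.float32)*1000))
st()
E
python3 m3.py
```

```text
wrist stamp_tray 0.65 4138 [0.602 0.308 0.005] ((602.4008178710938, 304.5619812011719), (90.53791809082031, 53.35138702392578), 47.181522369384766)
wrist cap_tray 0.91 4540 [0.653 0.191 0.003] ((653.1851196289062, 182.9415283203125), (165.203125, 99.3335189819336), 63.1969108581543)
wrist round_dish 0.91 7886 [0.503 0.418 0.003] ((506.09320068359375, 414.09429931640625), (88.96934509277344, 70.36235046386719), 9.605208396911621)
stamp z [0.129 0.183 0.195] foot rect ((603.4806518554688, 221.65753173828125), (39.21540069580078, 115.55387878417969), 17.253986358642578)
top cap_tray 0.79 645 [0.682 0.233 0.005] ((683.1895751953125, 241.57623291015625), (59.44590377807617, 88.61005401611328), 26.269968032836914)
top round_dish 0.7 1205 [0.504 0.425 0.005] ((502.4380187988281, 423.8265380859375), (88.2917709350586, 90.32372283935547), 57.1901969909668)
side stamp_tray 0.86 549 [0.603 0.302 0.007] ((602.2904052734375, 300.735595703125), (92.59537506103516, 51.86066818237305), 49.431724548339844)
side cap_tray 0.8 1197 [0.65  0.209 0.006] ((652.3568115234375, 191.3152313232422), (180.30735778808594, 96.20880126953125), 62.811492919921875)
side round_dish 0.95 616 [0.506 0.423 0.007] ((505.2435607910156, 420.83697509765625), (91.18408203125, 86.56181335449219), 81.88737487792969)
stamp z [0.001 0.156 0.197] foot rect ((673.1421508789062, 604.584716796875), (57.84776306152344, 21.400676727294922), 48.283111572265625)
t 7.5167 [0.6   0.303 0.187] [179.994  -0.005  99.845] w 0.021742210906746755 gf 59.41081396769732 F [ 0.455  0.588 -0.542]
```

View pics/wrist3.png

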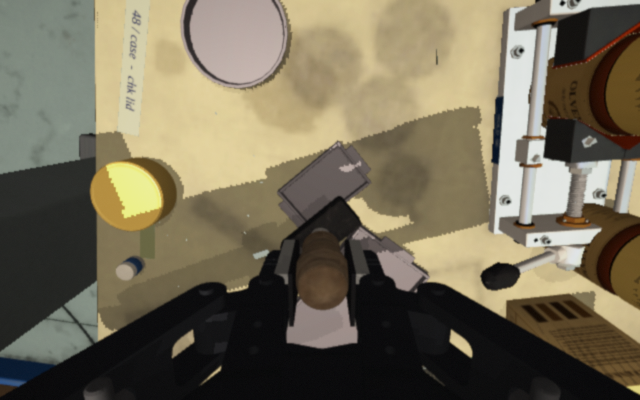

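The stamp is held upright, with its foot at (330,225) over the small tray at (325,185). Next I'll check how the foot is aligned.

Run:
```python
from w import *
for c in ['wrist','side']:
    f=cams.grab_frame(c);P=cloud(f,np.ones((400,640),bool))
    m=(np.hypot(P[:,0]-.6,P[:,1]-.303)<.035)&(P[:,2]>.115)&(P[:,2]<.145); q=P[m]
    print(c,len(q),np.percentile(q[:,2],[2,50,95]) if len(q) else 0, cv2.minAreaRect(q[:,:2].astype(np.float32)*1000) if len(q)>5 else 0)
    m=(np.hypot(P[:,0]-.6015,P[:,1]-.304)<.048)&(abs(P[:,2]-.012)<.003);q=P[m];print(len(q),cv2.minAreaRect(q[:,:2].astype(np.float32)*1000))
```

```text
wrist 1712 [0.129 0.137 0.139] ((599.0935668945312, 304.1950378417969), (45.63184356689453, 20.126548767089844), 49.18607711791992)
1090 ((601.6045532226562, 304.40576171875), (89.81375122070312, 49.89436721801758), 49.34529495239258)
side 149 [0.129 0.138 0.142] ((598.9807739257812, 300.5129699707031), (48.357261657714844, 21.253376007080078), 49.832618713378906)
189 ((603.1683349609375, 301.9537353515625), (91.34273529052734, 51.351966857910156), 49.49522018432617)
```

step_arm:
  motion:
    - [[1, 0, 0.08, 0, 0], [1, 0, 0, 0.8, 0], [1, 0, 0, 0.8, 0], [1, 0, 0, 0.8, 0], [1, 0, 0, 0.4, 0]]

```text
time: 8.03
eef_pos: [0.601, 0.3022, 0.0709]
tool_rot: [-179.7, 0.1, 99.8]
wrist_force: [-1.2, 0.2, -0.8]
grip_width: 0.0214
gripper_force: 59.4
```

step_arm:
  motion:
    - [[1, 0, 0, 0.15, 0], [1, 0, 0, 0.06, 0], [1, 0, 0, 0, 0]]

```text
time: 8.28
eef_pos: [0.6034, 0.3034, 0.067]
tool_rot: [179.9, -0.0, 99.8]
wrist_force: [-0.4, 0.4, -0.7]
grip_width: 0.0217
gripper_force: 59.4
```

step_arm:
  motion:
    - [[1, 0, 0, 0.05, 0], [1, 0, 0, 0.03, 0], [1, 0, 0, 0, 0]]

```text
time: 8.53
eef_pos: [0.6033, 0.3033, 0.0645]
tool_rot: [179.9, -0.0, 99.8]
wrist_force: [0.3, 0.0, -0.4]
grip_width: 0.0214
gripper_force: 59.4
```

Run:
```python
from w import *
st()
for c in ['wrist','side']:
    f=cams.grab_frame(c);P=cloud(f,np.ones((400,640),bool)); save(f,c+'4')
    m=(np.hypot(P[:,0]-.602,P[:,1]-.303)<.02)&(P[:,2]>.006)&(P[:,2]<.022); q=P[m]
    print(c,len(q),np.percentile(q[:,2],[2,50,95]) if len(q) else 0, cv2.minAreaRect(q[:,:2].astype(np.float32)*1000) if len(q)>5 else 0)
```

```text
t 8.5333 [0.603 0.303 0.064] [179.887  -0.036  99.844] w 0.02138367836619321 gf 59.40521091688424 F [ 0.255  0.034 -0.401]
wrist 1235 [0.007 0.015 0.016] ((602.4730224609375, 304.60589599609375), (36.60486602783203, 20.012380599975586), 49.47189712524414)
side 85 [0.007 0.017 0.02 ] ((604.121826171875, 299.0970458984375), (34.0524787902832, 27.401729583740234), 16.375511169433594)
```

Almost touching: the foot's top is at about 16 mm and the target is 15 mm. I'll lower 1 mm more and release.

step_arm:
  motion:
    - [[1, 0, 0, 0.025, 0], [1, 0, 0, 0, 0], [0, 0, 0, 0, 0], [0, 0, 0, 0, 0], [0, 0, 0, 0, 0]]

```text
time: 9.05
eef_pos: [0.6028, 0.3031, 0.0623]
tool_rot: [180.0, -0.0, 99.8]
wrist_force: [0.3, -0.5, 0.2]
grip_width: 0.0427
gripper_force: 0.0
```

step_arm:
  motion:
    - [[0, 0, 0, 0, 0], [0, 0, 0, -0.4, 0], [0, 0, 0, -0.8, 0], [0, 0, 0, -0.8, 0], [0, 0, 0, -0.8, 0]]

```text
time: 9.47
eef_pos: [0.6025, 0.3029, 0.175]
tool_rot: [-179.9, 0.0, 99.8]
wrist_force: [0.6, 0.7, -0.1]
grip_width: 0.0428
gripper_force: 0.0
```

Run:
```python
from w import *
st()
B.update(sf=(.602,.304,.026,.007,.019),sh=(.602,.304,.03,.055,.085),can1=B['can1'])
f,P=meas('wrist',['sf','sh','cap2','can1','can2'])
save(f,'w5')
meas('side',['sf','sh','can1','can2','cap2'])
```

```text
t 9.4667 [0.602 0.303 0.175] [-179.924    0.017   99.841] w 0.042832172443328875 gf 0.0 F [ 0.61   0.728 -0.061]
wrist sf 783 mean [0.603 0.311 0.014] top 0.0155 rect [602.2 306.7  49.5  43.    2.9]
wrist sh 823 mean [0.602 0.307 0.068] top 0.072 rect [602.4 306.1  23.7  22.1   9.9]
wrist cap2 4515 mean [0.43  0.271 0.029] top 0.0304 rect [429.3 269.3  63.9  64.2  10.1]
wrist can1 290 mean [0.424 0.19  0.021] top 0.022 rect [423.6 189.   18.1  17.5  51.6]
wrist can2 0
side sf 143 mean [0.599 0.299 0.014] top 0.0183 rect [600.8 302.   45.4  49.7  56.4]
side sh 101 mean [0.602 0.296 0.066] top 0.0743 rect [602.3 299.2  23.   23.2  46.8]
side can1 52 mean [0.424 0.184 0.022] top 0.0251 rect [424.5 186.1  16.6  17.6  25.6]
side can2 60 mean [0.453 0.078 0.022] top 0.0247 rect [452.5  79.2  16.7  18.4  13.7]
side cap2 480 mean [0.429 0.26  0.03 ] top 0.0335 rect [429.6 264.8  65.7  64.1  31.8]
```

The stamp is standing in its tray, with its top at 72 mm. Next is the cap at (0.428, 0.268). I'll turn to yaw 63 so the fingers close across the tray.

step_arm:
  motion:
    - [[0, 0, 0, 0, 1], [0, 0, 0, 0, 1], [0, 0, 0, 0, 1], [0, 0, 0, 0, 1], [0, 0, 0, 0, 1]]

```text
time: 9.98
eef_pos: [0.6025, 0.3029, 0.1735]
tool_rot: [-179.9, 0.0, 79.6]
wrist_force: [-0.1, -1.0, -0.1]
grip_width: 0.0427
gripper_force: 0.0
```

step_arm:
  motion:
    - [[-0.5, 0, 0, 0, 1], [-0.5, 0, 0, 0, 1], [-0.5, 0, 0, 0, 1], [-0.5, 0, 0, 0, 1], [-0.5, 0, 0, 0, 0.2]]

```text
time: 10.4
eef_pos: [0.6025, 0.3029, 0.1734]
tool_rot: [-180.0, 0.1, 62.9]
wrist_force: [-0.4, 0.4, 0.2]
grip_width: 0.0639
gripper_force: 0.0
```

step_arm:
  motion:
    - [[-0.53, -0.55, -0.7, 0, 0], [-0.53, -0.55, -0.7, 0, 0], [-0.53, -0.55, -0.7, 0, 0], [-0.53, -0.55, -0.7, 0, 0], [-0.53, -0.55, -0.7, 0, 0]]

```text
time: 10.82
eef_pos: [0.4263, 0.2679, 0.1738]
tool_rot: [-180.0, 0.0, 63.1]
wrist_force: [0.2, 0.1, 1.2]
grip_width: 0.0652
gripper_force: 0.0
```

step_arm:
  motion:
    - [[-0.53, 0, 0, 0, 0], [-0.53, 0, 0, 0, 0]]

```text
time: 10.98
eef_pos: [0.4266, 0.2681, 0.1744]
tool_rot: [-180.0, 0.0, 63.2]
wrist_force: [0.8, 0.8, 0.2]
grip_width: 0.0654
gripper_force: 0.0
```

```bash
cat > tips.py <<'E'
from w import *
st(); s=bot.read_state(); t=np.array(s['eef_pos'])
for c in ['side','wrist']:
    f=cams.grab_frame(c);P=cloud(f,np.ones((400,640),bool)); 
    q=P[(np.hypot(P[:,0]-t[0],P[:,1]-t[1])<.065)&(P[:,2]>t[2]-.06)&(P[:,2]<t[2]+.1)]
    if len(q): print(c,len(q),'low dz',(np.sort(q[:,2])[:12]-t[2]).round(3))
meas('wrist',['cap2','can1']);
E
python3 tips.py
```

```text
t 10.9833 [0.427 0.268 0.174] [-179.99     0.015   63.168] w 0.06541818541913556 gf 0.0 F [0.798 0.769 0.152]
side 1943 low dz [-0.014 -0.014 -0.014 -0.013 -0.012 -0.012 -0.012 -0.012 -0.012 -0.012
 -0.011 -0.011]
wrist 47703 low dz [-0.017 -0.016 -0.016 -0.016 -0.016 -0.016 -0.016 -0.016 -0.016 -0.016
 -0.016 -0.016]
wrist cap2 4364 mean [0.429 0.27  0.029] top 0.0305 rect [428.4 269.   64.3  64.5  23. ]
wrist can1 271 mean [0.423 0.19  0.021] top 0.022 rect [423.2 189.2  17.4  17.2  63.4]
```

With the fingers open to 65 mm, the tips stand about 15 mm ahead of the TCP. So I'll grip the cap with the TCP at z=0.027.

step_arm:
  motion:
    - [[-1, 0.02, 0.03, 0, 0], [-1, 0, 0, 0.8, 0], [-1, 0, 0, 0.8, 0], [-1, 0, 0, 0.8, 0], [-1, 0, 0, 0.8, 0]]

```text
time: 11.55
eef_pos: [0.4309, 0.269, 0.0449]
tool_rot: [179.9, -0.1, 63.0]
wrist_force: [-0.7, 0.9, 0.7]
grip_width: 0.0853
gripper_force: 0.0
```

step_arm:
  motion:
    - [[-1, 0, 0, 0.35, 0], [-1, 0, 0, 0.13, 0], [-1, 0, 0, 0, 0], [1, 0, 0, 0, 0], [1, 0, 0, 0, 0]]

```text
time: 11.97
eef_pos: [0.4308, 0.2693, 0.0282]
tool_rot: [179.9, -0.1, 63.0]
wrist_force: [-0.0, 0.7, 0.3]
grip_width: 0.0639
gripper_force: 0.1
```

step_arm:
  motion:
    - [[1, 0, 0, 0, 0], [1, 0, 0, 0, 0], [1, 0, 0, 0, 0]]

```text
time: 12.22
eef_pos: [0.431, 0.2694, 0.029]
tool_rot: [179.9, -0.2, 63.0]
wrist_force: [-0.6, -0.2, 6.9]
grip_width: 0.0616
gripper_force: 65.6
```

step_arm:
  motion:
    - [[1, 0, 0, -0.4, 0], [1, 0, 0, -0.8, 0], [1, 0, 0, -0.9, 0], [1, 0, 0, -0.9, 0], [1, 0, 0, 0, 0]]

```text
time: 12.63
eef_pos: [0.4332, 0.2709, 0.1545]
tool_rot: [179.5, -0.7, 63.1]
wrist_force: [0.2, 0.3, 0.0]
grip_width: 0.0615
gripper_force: 65.3
```

step_arm:
  motion:
    - [[1, 0.21, 0.83, 0, 0], [1, 0.21, 0.83, 0, 0], [1, 0.21, 0.83, 0, 0], [1, 0.21, 0.83, 0, 0], [1, 0.21, 0.83, 0, 0]]

```text
time: 13.05
eef_pos: [0.5979, 0.2304, 0.1474]
tool_rot: [180.0, -0.0, 63.0]
wrist_force: [-0.7, 0.4, 0.2]
grip_width: 0.0613
gripper_force: 65.3
```

step_arm:
  motion:
    - [[1, 0.21, 0.83, 0, 0], [1, 0.19, 0.83, 0, 0], [1, 0, 0, 0, 0], [1, 0, 0, 0, 0]]

```text
time: 13.38
eef_pos: [0.664, 0.2142, 0.1463]
tool_rot: [-180.0, 0.0, 62.9]
wrist_force: [-0.4, -0.1, 0.2]
grip_width: 0.0617
gripper_force: 65.3
```

```bash
cat > m6.py <<'E'
from w import *
st(); s=bot.read_state(); t=np.array(s['eef_pos'])
u=np.array([np.cos(np.radians(63)),np.sin(np.radians(63))]);n=np.array([-u[1],u[0]])
for c in ['wrist','top','side']:
    f=cams.grab_frame(c);P=cloud(f,np.ones((400,640),bool)); save(f,c+'6')
    d=P[:,:2]-np.array([.647,.18]); a=d@u;b=d@n
    m=(abs(a)<.092)&(abs(b)<.055)&(P[:,2]>.0095)&(P[:,2]<.015); q=P[m]
    if len(q)>20:
        r=cv2.minAreaRect(q[:,:2].astype(np.float32)*1000); print(c,'tray',len(q),np.round(r[0],1),np.round(r[1],1),round(r[2],1), 'a',np.percentile(a[m],[1,99]).round(4),'b',np.percentile(b[m],[1,99]).round(4))
    q=P[(np.hypot(P[:,0]-t[0],P[:,1]-t[1])<.04)&(P[:,2]>.1)&(P[:,2]<t[2]+.015)]
    if len(q)>20:
        top=np.percentile(q[:,2],60); 
        print('cap',len(q),np.percentile(q[:,2],[1,20,50,80,99]).round(4),cv2.minAreaRect(q[:,:2].astype(np.float32)*1000)[:2])
E
python3 m6.py
```

```text
t 13.3833 [0.664 0.214 0.146] [-179.98     0.002   62.939] w 0.06174804157341315 gf 65.29224002268165 F [-0.354 -0.108  0.16 ]
wrist tray 1387 [671.8 226.9] [69.3 92.2] 62.7 a [0.023 0.088] b [-0.046  0.045]
cap 20246 [0.122 0.146 0.147 0.147 0.16 ] ((662.4154663085938, 215.8324432373047), (63.878990173339844, 70.54491424560547))
top tray 135 [625.4 221. ] [153.2  59.2] 37.5 a [-0.053  0.087] b [-0.018  0.046]
cap 36 [0.12  0.131 0.145 0.148 0.151] ((648.7275390625, 234.76719665527344), (53.64204025268555, 15.090015411376953))
side tray 206 [648.9 179.6] [172.8  91.7] 62.4 a [-0.084  0.086] b [-0.048  0.044]
cap 867 [0.12  0.133 0.147 0.15  0.16 ] ((661.1212158203125, 208.38699340820312), (64.94513702392578, 65.96272277832031))
```

View pics/wrist6.png

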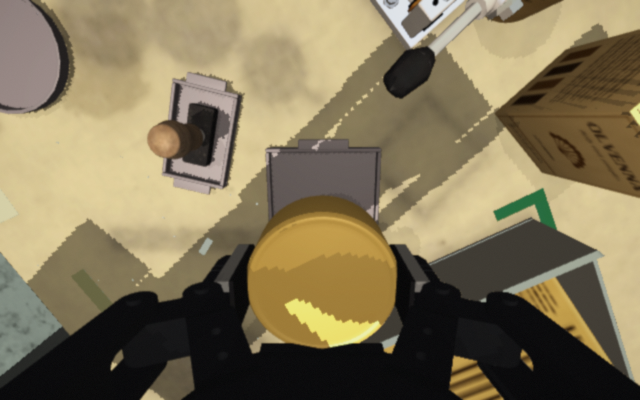

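The cap is held level at (322,272) above the far end of the large tray. The stamp stands in its tray at (190,135). Lowering.

step_arm:
  motion:
    - [[1, 0, 0, 0.8, 0], [1, 0, 0, 0.8, 0], [1, 0, 0, 0.8, 0], [1, 0, 0, 0.3, 0], [1, 0, 0, 0, 0]]

```text
time: 13.95
eef_pos: [0.6598, 0.2149, 0.0359]
tool_rot: [-179.7, 0.3, 63.1]
wrist_force: [-0.4, -0.1, -0.2]
grip_width: 0.0617
gripper_force: 65.3
```

step_arm:
  motion:
    - [[1, 0, 0, 0.06, 0], [1, 0, 0, 0.03, 0], [1, 0, 0, 0, 0]]

```text
time: 14.2
eef_pos: [0.6641, 0.2155, 0.0377]
tool_rot: [179.8, -0.2, 63.1]
wrist_force: [-0.2, -0.9, -0.5]
grip_width: 0.0612
gripper_force: 65.3
```

step_arm:
  motion:
    - [[1, 0, 0, 0.05, 0], [1, 0, 0, 0.04, 0], [1, 0, 0, 0, 0]]

```text
time: 14.45
eef_pos: [0.6631, 0.215, 0.0323]
tool_rot: [180.0, -0.0, 63.0]
wrist_force: [-0.3, 0.2, 0.7]
grip_width: 0.0614
gripper_force: 65.3
```

Run:
```python
from w import *
st();B['c']=(.664,.214,.025,.015,.06);meas('wrist',['c']);meas('side',['c'])
```

```text
t 14.45 [0.663 0.215 0.032] [179.975  -0.029  63.038] w 0.061372469048480954 gf 65.32369425985962 F [-0.27   0.243  0.691]
wrist c 10257 mean [0.664 0.215 0.033] top 0.0335 rect [664.  214.1  49.9  49.6  24.3]
side c 228 mean [0.664 0.213 0.035] top 0.0362 rect [664.9 214.8  47.5  47.2  76.4]
```

step_arm:
  motion:
    - [[-0.9, 0, 0, 0, 0], [-0.9, 0, 0, 0, 0], [-0.9, 0, 0, 0, 0], [-0.9, 0, 0, -0.5, 0], [-0.9, 0, 0, -0.9, 0]]

```text
time: 14.97
eef_pos: [0.6601, 0.2141, 0.0837]
tool_rot: [-179.6, 0.4, 63.0]
wrist_force: [0.1, -0.4, -0.3]
grip_width: 0.0813
gripper_force: 0.0
```

step_arm:
  motion:
    - [[-0.9, 0, 0, -0.9, 0], [-0.9, 0, 0, -0.9, 0], [-0.9, 0, 0, -0.6, 0], [-0.9, 0, 0, 0, 0]]

```text
time: 15.3
eef_pos: [0.6659, 0.2159, 0.1914]
tool_rot: [179.5, -0.5, 63.0]
wrist_force: [0.5, 0.0, 0.8]
grip_width: 0.0811
gripper_force: 0.0
```

Run:
```python
from w import *
st();B['c']=(.664,.214,.045,.022,.045);B['t']=(.647,.18,.1,.0095,.015)
f,P=meas('wrist',['c','t']);meas('side',['c','t','cap1']);meas('top',['cap1','can1','can2'])
```

```text
t 15.3 [0.666 0.216 0.191] [179.469  -0.518  63.045] w 0.08112239873636888 gf 0.0 F [0.5   0.045 0.848]
wrist c 3960 mean [0.663 0.215 0.032] top 0.0335 rect [662.6 213.5  64.7  64.   51.5]
wrist t 2182 mean [0.653 0.189 0.011] top 0.0126 rect [647.9 181.5 180.3 150.2  87.9]
side c 522 mean [0.661 0.205 0.033] top 0.0361 rect [662.  209.5  64.1  63.8  16.2]
side t 183 mean [0.63  0.2   0.012] top 0.0144 rect [649.4 189.6 157.7 135.9  81.5]
side cap1 932 mean [ 0.45  -0.029  0.031] top 0.0331 rect [450.  -24.7  64.1  64.3  71.6]
top cap1 0
top can1 53 mean [0.422 0.189 0.022] top 0.0252 rect [421.9 188.7  15.6  15.9   0.9]
top can2 0
```

step_arm:
  motion:
    - [[-1, -0.85, -0.23, 0, 0], [-1, -0.85, -0.23, 0, 0], [-1, -0.85, -0.23, 0, 0], [-1, -0.85, -0.23, 0, 0], [-1, -0.85, -0.24, 0, 0]]

```text
time: 15.87
eef_pos: [0.5421, 0.0833, 0.1816]
tool_rot: [-179.8, 0.1, 63.1]
wrist_force: [0.5, -0.7, -0.2]
grip_width: 0.0855
gripper_force: 0.0
```

step_arm:
  motion:
    - [[-1, -0.85, -0.24, 0, 0], [-1, -0.85, -0.24, 0, 0], [-1, -0.85, -0.24, 0, 0], [-1, -0.85, -0.24, 0, 0], [-1, 0, 0, 0, 0]]

```text
time: 16.28
eef_pos: [0.4426, -0.0221, 0.1818]
tool_rot: [-179.6, 0.3, 62.9]
wrist_force: [1.2, -0.2, -0.2]
grip_width: 0.0857
gripper_force: 0.0
```

step_arm:
  motion:
    - [[-1, 0, 0, 0.8, 0], [-1, 0, 0, 0, 0], [-1, 0, 0, 0, 0]]

```text
time: 16.53
eef_pos: [0.4471, -0.0191, 0.1501]
tool_rot: [-179.7, 0.1, 63.0]
wrist_force: [0.4, -0.0, 0.5]
grip_width: 0.0853
gripper_force: 0.0
```

```bash
python3 w.py wrist w7 cap1,can2,can1
```

```text
wrist cap1 5190 mean [ 0.45  -0.02   0.029] top 0.0304 rect [449.7 -21.1  64.5  63.8  61.6]
wrist can2 514 mean [0.453 0.081 0.021] top 0.0222 rect [452.4  81.3  17.5  17.5  18.6]
wrist can1 0
t 16.5833 [ 0.448 -0.019  0.151] [-179.844    0.056   63.064] w 0.08544009332166307 gf 0.0 F [-0.163  0.029 -0.476]
```

step_arm:
  motion:
    - [[-1, -0.03, 0.05, 0, 0], [-1, 0, 0, 0.8, 0], [-1, 0, 0, 0.8, 0], [-1, 0, 0, 0.8, 0], [-1, 0, 0, 0.5, 0]]

```text
time: 17.0
eef_pos: [0.4498, -0.021, 0.0343]
tool_rot: [-179.9, 0.0, 63.1]
wrist_force: [-0.7, -0.4, 0.2]
grip_width: 0.0853
gripper_force: 0.0
```

step_arm:
  motion:
    - [[-1, 0, 0, 0.2, 0], [-1, 0, 0, 0, 0], [1, 0, 0, 0, 0], [1, 0, 0, 0, 0], [1, 0, 0, 0, 0]]

```text
time: 17.42
eef_pos: [0.4515, -0.0213, 0.03]
tool_rot: [179.8, -0.1, 63.0]
wrist_force: [-0.7, 0.7, 4.9]
grip_width: 0.061
gripper_force: 65.1
```

step_arm:
  motion:
    - [[1, 0, 0, 0, 0], [1, 0, 0, 0, 0]]

```text
time: 17.58
eef_pos: [0.4515, -0.0213, 0.0299]
tool_rot: [179.8, -0.1, 63.0]
wrist_force: [-1.9, -0.2, 6.2]
grip_width: 0.061
gripper_force: 65.3
```

step_arm:
  motion:
    - [[1, 0, 0, -0.4, 0], [1, 0, 0, -0.8, 0], [1, 0, 0, -0.9, 0], [1, 0, 0, -0.9, 0], [1, 0, 0, 0, 0]]

```text
time: 18.0
eef_pos: [0.4545, -0.0216, 0.1554]
tool_rot: [179.1, -0.4, 63.1]
wrist_force: [1.1, 0.1, 1.1]
grip_width: 0.061
gripper_force: 65.2
```

step_arm:
  motion:
    - [[1, 0.82, 0.3, 0, 0], [1, 0.82, 0.3, 0, 0], [1, 0.82, 0.3, 0, 0], [1, 0.82, 0.3, 0, 0], [1, 0.82, 0.3, 0, 0]]

```text
time: 18.42
eef_pos: [0.579, 0.099, 0.149]
tool_rot: [179.9, -0.1, 63.0]
wrist_force: [0.3, -0.4, 0.0]
grip_width: 0.0611
gripper_force: 65.2
```

step_arm:
  motion:
    - [[1, 0.82, 0.3, 0, 0], [1, 0.82, 0.29, 0, 0], [1, 0, 0, 0, 0], [1, 0, 0, 0, 0]]

```text
time: 18.75
eef_pos: [0.6293, 0.1467, 0.148]
tool_rot: [180.0, -0.0, 63.2]
wrist_force: [-1.0, -0.3, -0.3]
grip_width: 0.061
gripper_force: 65.2
```

Run:
```python
from w import *
st();B['held']=(.629,.145,.026,.09,.155);B['c']=(.6626,.2135,.045,.022,.045)
meas('wrist',['held','c']);meas('side',['held','c'])
```

```text
t 18.75 [0.629 0.147 0.148] [179.955  -0.034  63.153] w 0.061017651542714595 gf 65.18561744675026 F [-0.973 -0.256 -0.33 ]
wrist held 10865 mean [0.629 0.146 0.147] top 0.1482 rect [629.  145.   51.7  51.8  79.5]
wrist c 6831 mean [0.663 0.214 0.032] top 0.0335 rect [662.4 213.7  63.8  64.6  62.8]
side held 291 mean [0.629 0.145 0.149] top 0.1507 rect [628.4 145.4  49.5  50.2  52. ]
side c 511 mean [0.661 0.204 0.033] top 0.0359 rect [662.8 210.3  66.9  62.4  77.6]
```

step_arm:
  motion:
    - [[1, -0.01, 0, 0.8, 0], [1, 0, 0, 0.8, 0], [1, 0, 0, 0.8, 0], [1, 0, 0, 0.3, 0], [1, 0, 0, 0, 0]]

```text
time: 19.27
eef_pos: [0.6255, 0.1437, 0.0372]
tool_rot: [-179.7, 0.3, 63.0]
wrist_force: [0.1, -0.2, -0.2]
grip_width: 0.0612
gripper_force: 65.2
```

step_arm:
  motion:
    - [[1, 0, 0, 0.1, 0], [1, 0, 0, 0.06, 0], [1, 0, 0, 0, 0], [1, 0, 0, 0, 0]]

```text
time: 19.6
eef_pos: [0.6292, 0.1453, 0.0351]
tool_rot: [179.9, -0.1, 63.0]
wrist_force: [-0.2, 0.4, 0.4]
grip_width: 0.0612
gripper_force: 65.2
```

Run:
```python
from w import *
st();B['held']=(.629,.145,.026,.02,.155);B['c']=(.6626,.2135,.045,.022,.045)
meas('wrist',['held','c']);meas('side',['held','c'])
```

```text
t 19.6 [0.629 0.145 0.035] [179.878  -0.103  63.042] w 0.061223830775780405 gf 65.18842796103854 F [-0.189  0.355  0.396]
wrist held 20747 mean [0.632 0.152 0.064] top 0.1081 rect [629.  145.   51.9  51.7  60.7]
wrist c 25499 mean [0.663 0.214 0.032] top 0.0334 rect [661.9 212.1  66.1  66.8  18.4]
side held 683 mean [0.625 0.139 0.078] top 0.1253 rect [628.3 144.6  50.1  49.   61.8]
side c 202 mean [0.649 0.195 0.032] top 0.0363 rect [661.7 197.   40.   63.3  87.7]
```

step_arm:
  motion:
    - [[1, 0, 0, 0.03, 0], [1, 0, 0, 0, 0], [-0.9, 0, 0, 0, 0], [-0.9, 0, 0, 0, 0], [-0.9, 0, 0, 0, 0]]

```text
time: 20.12
eef_pos: [0.6282, 0.1451, 0.0322]
tool_rot: [-180.0, 0.0, 63.0]
wrist_force: [0.5, 0.2, 0.6]
grip_width: 0.0811
gripper_force: 0.0
```

step_arm:
  motion:
    - [[-0.9, 0, 0, -0.5, 0], [-0.9, 0, 0, -0.9, 0], [-0.9, 0, 0, -0.9, 0], [-0.9, 0, 0, -0.9, 0], [-0.9, 0, 0, -0.5, 0]]

```text
time: 20.53
eef_pos: [0.6297, 0.1454, 0.1848]
tool_rot: [179.7, -0.2, 63.0]
wrist_force: [0.0, -0.5, -0.2]
grip_width: 0.081
gripper_force: 0.0
```

Run:
```python
from w import *
B['d']=(.629,.145,.042,.022,.045);B['c']=(.6626,.2135,.042,.022,.045)
f,P=meas('wrist',['d','c','can1','can2']);save(f,'w8');meas('side',['d','c']);st()
```

```text
wrist d 4304 mean [0.629 0.145 0.032] top 0.0336 rect [628.  144.5  64.3  64.7   0.4]
wrist c 5084 mean [0.663 0.214 0.032] top 0.0335 rect [662.7 213.4  63.6  63.9  61.9]
wrist can1 287 mean [0.425 0.189 0.021] top 0.0219 rect [423.7 188.9  17.3  18.1  89.8]
wrist can2 0
side d 475 mean [0.625 0.141 0.034] top 0.0366 rect [626.  146.9  75.1  58.3  85. ]
side c 516 mean [0.661 0.205 0.033] top 0.036 rect [662.7 209.9  67.4  62.3  76.3]
t 20.6333 [0.631 0.146 0.185] [179.58   -0.344  63.045] w 0.08098559891874905 gf 0.0 F [ 0.575  0.118 -0.563]
```

View pics/w8.png

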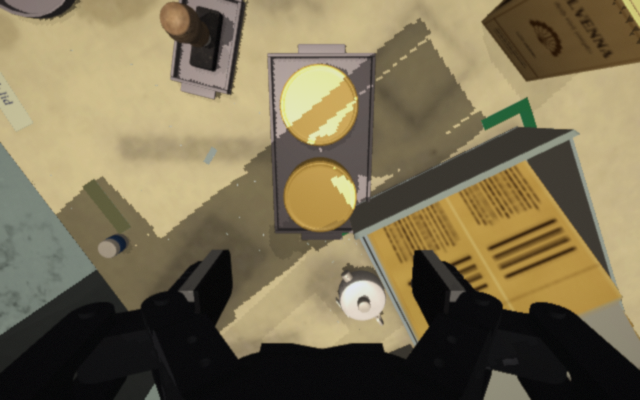

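Both caps lie flat in the tray at (319,105) and (320,195). Next, the canister at (0.423, 0.189).

step_arm:
  motion:
    - [[0.2, -0.23, -0.85, 0, 0], [0.2, -0.23, -0.85, 0, 0], [0.2, -0.23, -0.85, 0, 0], [0.2, -0.23, -0.85, 0, 0], [0.2, -0.22, -0.84, 0, 0]]

```text
time: 21.05
eef_pos: [0.4539, 0.1811, 0.1789]
tool_rot: [-179.9, 0.1, 63.0]
wrist_force: [-0.1, 1.4, -0.2]
grip_width: 0.0339
gripper_force: 0.0
```

step_arm:
  motion:
    - [[0.2, -0.22, -0.84, 0, 0], [0.2, 0, 0, 0.8, 0], [0.2, 0, 0, 0.8, 0], [0.2, 0, 0, 0, 0], [0.2, 0, 0, 0, 0]]

```text
time: 21.47
eef_pos: [0.4212, 0.1882, 0.1149]
tool_rot: [-179.8, 0.2, 63.1]
wrist_force: [-0.3, 1.1, -0.4]
grip_width: 0.0343
gripper_force: 0.0
```

```bash
python3 w.py wrist w9 can1,dish;python3 tips.py
```

```text
wrist can1 500 mean [0.423 0.189 0.021] top 0.022 rect [423.1 189.   17.5  16.9  63.9]
wrist dish 0
t 21.5167 [0.423 0.189 0.116] [-179.951    0.05    63.037] w 0.033929457851666726 gf 0.0 F [-0.063 -0.348  1.373]
t 21.5167 [0.423 0.189 0.116] [-179.951    0.05    63.037] w 0.033929457851666726 gf 0.0 F [-0.063 -0.348  1.373]
side 2058 low dz [-0.021 -0.02  -0.018 -0.018 -0.018 -0.017 -0.017 -0.017 -0.017 -0.017
 -0.017 -0.016]
wrist 49938 low dz [-0.023 -0.021 -0.021 -0.021 -0.021 -0.021 -0.021 -0.021 -0.021 -0.021
 -0.021 -0.02 ]
wrist cap2 0
wrist can1 489 mean [0.423 0.189 0.021] top 0.022 rect [423.2 189.2  17.2  17.8  62.4]
```

step_arm:
  motion:
    - [[0.2, 0, 0, 0.8, 0], [0.2, 0, 0, 0.8, 0], [0.2, 0, 0, 0.5, 0], [0.2, 0, 0, 0.1, 0], [0.2, 0, 0, 0, 0]]

```text
time: 22.08
eef_pos: [0.4227, 0.1887, 0.0281]
tool_rot: [-180.0, 0.0, 63.0]
wrist_force: [0.4, -0.5, -0.1]
grip_width: 0.0341
gripper_force: 0.0
```

step_arm:
  motion:
    - [[1, 0, 0, 0, 0], [1, 0, 0, 0, 0], [1, 0, 0, 0, 0], [1, 0, 0, 0, 0]]

```text
time: 22.42
eef_pos: [0.424, 0.1893, 0.0299]
tool_rot: [179.8, -0.2, 63.0]
wrist_force: [0.0, -0.9, 8.0]
grip_width: 0.0152
gripper_force: 59.0
```

step_arm:
  motion:
    - [[1, 0, 0, -0.5, 0], [1, 0, 0, -0.9, 0], [1, 0, 0, -0.9, 0], [1, 0, 0, -0.2, 0], [1, 0, 0, 0, 0]]

```text
time: 22.83
eef_pos: [0.4244, 0.1896, 0.1316]
tool_rot: [179.7, -0.4, 63.0]
wrist_force: [0.3, 1.4, 0.0]
grip_width: 0.0153
gripper_force: 58.7
```

step_arm:
  motion:
    - [[1, 0.93, -0.12, 0, 0], [1, 0.93, -0.12, 0, 0], [1, 0.93, -0.12, 0, 0], [1, 0.93, -0.12, 0, 0], [1, 0.93, -0.12, 0, 0]]

```text
time: 23.25
eef_pos: [0.485, 0.3665, 0.1265]
tool_rot: [-179.9, 0.2, 63.0]
wrist_force: [0.4, -0.3, 0.4]
grip_width: 0.0153
gripper_force: 58.7
```

step_arm:
  motion:
    - [[1, 0.93, -0.12, 0, 0], [1, 0.9, -0.13, 0, 0], [1, 0, 0, 0, 0], [1, 0, 0, 0, 0]]

```text
time: 23.58
eef_pos: [0.509, 0.4361, 0.1256]
tool_rot: [-179.9, 0.2, 63.2]
wrist_force: [-1.0, 0.1, -0.4]
grip_width: 0.0153
gripper_force: 58.7
```

Run:
```python
from w import *
st();s=bot.read_state();t=s['eef_pos'];B['held']=(t[0],t[1],.012,t[2]-.06,t[2]+.01)
f,P=meas('wrist',['dish','held']);save(f,'w10');meas('side',['dish','held']);meas('top',['dish'])
```

```text
t 23.5833 [0.509 0.436 0.126] [-179.924    0.185   63.158] w 0.015268958205263913 gf 58.73046934604645 F [-1.044  0.107 -0.421]
wrist dish 1046 mean [0.512 0.437 0.011] top 0.012 rect [509.5 431.9  68.6  88.8  61.4]
wrist held 1879 mean [0.51  0.438 0.115] top 0.1288 rect [508.9 435.9  19.   15.5  63.4]
side dish 189 mean [0.505 0.423 0.011] top 0.0146 rect [504.9 419.2  91.6  86.8  81.8]
side held 60 mean [0.505 0.432 0.117] top 0.1323 rect [505.2 433.5  14.2  21.8  25.1]
top dish 18 mean [0.544 0.42  0.012] top 0.0151 rect [537.8 427.1  18.9  40.6  35.9]
```

View pics/w10.png

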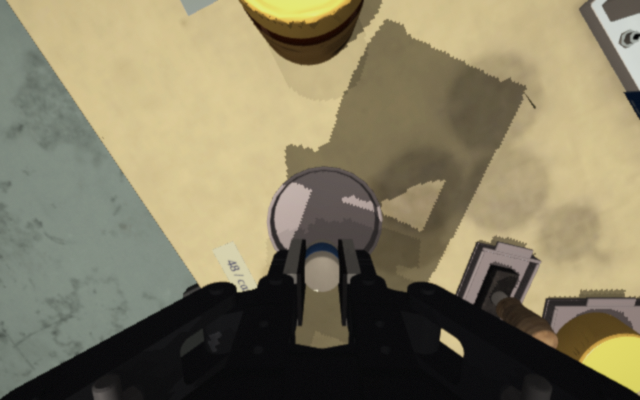

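The canister is held at (322,270) over the dish at (325,215), and the bottle is well clear. Lowering.

step_arm:
  motion:
    - [[1, 0, 0, 0.8, 0], [1, 0, 0, 0.8, 0], [1, 0, 0, 0.5, 0], [1, 0, 0, 0.15, 0], [1, 0, 0, 0, 0]]

```text
time: 24.15
eef_pos: [0.5087, 0.4333, 0.0367]
tool_rot: [-179.9, 0.2, 63.0]
wrist_force: [0.0, 0.0, 0.1]
grip_width: 0.0154
gripper_force: 58.7
```

step_arm:
  motion:
    - [[1, 0, 0, 0.04, 0], [1, 0, 0, 0.02, 0], [1, 0, 0, 0, 0]]

```text
time: 24.4
eef_pos: [0.5106, 0.4356, 0.0377]
tool_rot: [179.9, -0.2, 63.0]
wrist_force: [-0.0, 0.3, -0.5]
grip_width: 0.0151
gripper_force: 58.7
```

Run:
```python
from w import *
s=bot.read_state();t=s['eef_pos'];B['held']=(t[0],t[1],.007,.012,.05)
f,P=meas('wrist',['held']);st()
```

```text
wrist held 717 mean [0.511 0.436 0.029] top 0.0297 rect [510.6 435.6  13.9  13.5  33.6]
t 24.45 [0.51  0.436 0.038] [179.937  -0.149  63.035] w 0.015549976408332158 gf 58.731454610824585 F [-0.315  0.61   0.556]
```

step_arm:
  motion:
    - [[1, 0, 0, 0.06, 0], [1, 0, 0, 0.05, 0], [1, 0, 0, 0, 0], [1, 0, 0, 0, 0]]

```text
time: 24.78
eef_pos: [0.5102, 0.4356, 0.033]
tool_rot: [180.0, -0.1, 63.0]
wrist_force: [-1.0, -1.1, 5.4]
grip_width: 0.0151
gripper_force: 59.4
```

Run:
```python
from w import *
s=bot.read_state();t=s['eef_pos'];B['held']=(t[0],t[1],.007,.012,.05)
f,P=meas('wrist',['held']);st()
```

```text
wrist held 724 mean [0.51  0.436 0.024] top 0.0251 rect [510.1 435.6  13.5  13.9  15. ]
t 24.8333 [0.51  0.436 0.033] [179.956  -0.102  63.053] w 0.015161489387388602 gf 59.41271424293518 F [-1.094 -0.755  6.193]
```

step_arm:
  motion:
    - [[0.4, 0, 0, 0, 0], [0.4, 0, 0, 0, 0], [0.4, 0, 0, 0, 0], [0.4, 0, 0, -0.3, 0], [0.4, 0, 0, -0.7, 0]]

```text
time: 25.25
eef_pos: [0.5077, 0.4335, 0.0684]
tool_rot: [-179.8, 0.5, 63.0]
wrist_force: [0.2, 0.3, -0.3]
grip_width: 0.0254
gripper_force: 0.0
```

step_arm:
  motion:
    - [[0.3, 0, 0, -0.9, 0], [0.2, 0, 0, -0.6, 0], [0.2, 0, 0, 0, 0]]

```text
time: 25.5
eef_pos: [0.5124, 0.4374, 0.1388]
tool_rot: [179.7, -0.7, 63.0]
wrist_force: [0.7, -0.7, -0.0]
grip_width: 0.0344
gripper_force: 0.0
```

Run:
```python
from w import *
B['k']=(.510,.4357,.014,.012,.05);meas('wrist',['k']);meas('side',['k','can2']);st()
```

```text
wrist k 487 mean [0.51  0.436 0.023] top 0.025 rect [509.8 435.5  17.7  17.3  61. ]
side k 51 mean [0.51  0.428 0.021] top 0.0276 rect [510.2 430.4  14.8  15.2  83.1]
side can2 67 mean [0.453 0.077 0.022] top 0.0243 rect [452.9  77.8  17.4  17.2  37.6]
t 25.6 [0.51  0.436 0.133] [179.929  -0.167  63.043] w 0.03441338544131598 gf 0.0 F [-0.378 -0.704 -0.639]
```

step_arm:
  motion:
    - [[0.2, -0.85, 0.27, 0, 0], [0.2, -0.85, 0.27, 0, 0], [0.2, -0.85, 0.27, 0, 0], [0.2, -0.85, 0.27, 0, 0], [0.2, -0.85, 0.27, 0, 0]]

```text
time: 26.02
eef_pos: [0.4792, 0.2572, 0.13]
tool_rot: [-179.9, 0.2, 63.1]
wrist_force: [0.3, -1.1, -0.0]
grip_width: 0.0345
gripper_force: 0.0
```

step_arm:
  motion:
    - [[0.2, -0.85, 0.27, 0, 0], [0.2, -0.85, 0.27, 0, 0], [0.2, -0.85, 0.27, 0, 0], [0.2, -0.85, 0.28, 0, 0], [0.2, -0.85, 0.28, 0, 0]]

```text
time: 26.43
eef_pos: [0.4509, 0.0811, 0.1303]
tool_rot: [-179.9, 0.1, 63.1]
wrist_force: [0.0, 0.5, 0.5]
grip_width: 0.0341
gripper_force: 0.0
```

step_arm:
  motion:
    - [[0.2, 0, 0, 0, 0], [0.2, 0, 0, 0, 0]]

```text
time: 26.6
eef_pos: [0.4514, 0.0813, 0.1306]
tool_rot: [-179.9, 0.1, 62.8]
wrist_force: [0.8, 1.4, 0.2]
grip_width: 0.0342
gripper_force: 0.0
```

```bash
python3 w.py wrist w11 can2
```

```text
wrist can2 436 mean [0.453 0.082 0.021] top 0.0221 rect [452.7  81.7  17.2  17.5  17.6]
t 26.65 [0.452 0.082 0.131] [-179.904    0.038   62.937] w 0.03415793198075425 gf 0.0 F [0.154 0.59  0.576]
```

Canister 1 stands in the dish. The gripper is over canister 2, so I'm lowering 0.103 m to it.

step_arm:
  motion:
    - [[0.2, 0, 0.02, 0.8, 0], [0.2, 0, 0, 0.8, 0], [0.2, 0, 0, 0.8, 0], [0.2, 0, 0, 0.16, 0], [0.2, 0, 0, 0, 0]]

```text
time: 27.07
eef_pos: [0.4518, 0.0833, 0.0271]
tool_rot: [-179.7, 0.2, 63.1]
wrist_force: [0.5, -0.9, 0.4]
grip_width: 0.0337
gripper_force: 0.0
```

step_arm:
  motion:
    - [[0.2, 0, 0, 0, 0], [1, 0, 0, 0, 0], [1, 0, 0, 0, 0], [1, 0, 0, 0, 0], [1, 0, 0, 0, 0]]

```text
time: 27.48
eef_pos: [0.4547, 0.083, 0.0308]
tool_rot: [179.8, -0.2, 63.0]
wrist_force: [-0.9, 1.6, 7.6]
grip_width: 0.0147
gripper_force: 58.8
```

step_arm:
  motion:
    - [[1, 0, 0, -0.5, 0], [1, 0, 0, -0.9, 0], [1, 0, 0, -0.9, 0], [1, 0, 0, -0.2, 0], [1, 0, 0, 0, 0]]

```text
time: 27.9
eef_pos: [0.4553, 0.0826, 0.1324]
tool_rot: [179.6, -0.3, 63.0]
wrist_force: [0.0, 0.1, 0.6]
grip_width: 0.0153
gripper_force: 58.7
```

step_arm:
  motion:
    - [[1, 0.86, -0.3, 0, 0], [1, 0.86, -0.3, 0, 0], [1, 0.86, -0.3, 0, 0], [1, 0.86, -0.3, 0, 0], [1, 0.86, -0.3, 0, 0]]

```text
time: 28.32
eef_pos: [0.4769, 0.2641, 0.1276]
tool_rot: [-179.9, 0.1, 63.0]
wrist_force: [-0.6, -0.3, 0.5]
grip_width: 0.015
gripper_force: 58.7
```

step_arm:
  motion:
    - [[1, 0.86, -0.3, 0, 0], [1, 0.86, -0.3, 0, 0], [1, 0.86, -0.3, 0, 0], [1, 0.86, -0.3, 0, 0], [1, 0, 0, 0, 0]]

```text
time: 28.73
eef_pos: [0.4975, 0.4132, 0.127]
tool_rot: [-180.0, -0.2, 63.3]
wrist_force: [0.7, -0.3, 0.8]
grip_width: 0.0151
gripper_force: 58.7
```

step_arm:
  motion:
    - [[1, 0, 0, 0, 0], [1, 0, 0, 0, 0]]

```text
time: 28.9
eef_pos: [0.4964, 0.4063, 0.1273]
tool_rot: [-179.9, 0.2, 63.1]
wrist_force: [-0.2, -0.6, -1.2]
grip_width: 0.0151
gripper_force: 58.7
```

Run:
```python
from w import *
s=bot.read_state();t=s['eef_pos'];B['held']=(t[0],t[1],.012,t[2]-.06,t[2]+.01);B['k']=(.510,.4357,.014,.012,.05)
f,P=meas('wrist',['held','k','dish']);save(f,'w12');st()
```

```text
wrist held 1838 mean [0.497 0.407 0.116] top 0.1305 rect [495.9 405.4  20.5  15.6  63.7]
wrist k 556 mean [0.51  0.436 0.023] top 0.0251 rect [509.9 435.1  17.7  18.1  42.9]
wrist dish 1759 mean [0.505 0.423 0.011] top 0.0121 rect [504.4 423.1  89.   88.5  64.8]
t 28.95 [0.497 0.406 0.128] [-179.941    0.174   63.016] w 0.015090230805338922 gf 58.71838688850403 F [0.479 0.212 0.332]
```

step_arm:
  motion:
    - [[1, 0.06, 0, 0, 0], [1, 0, 0, 0.8, 0], [1, 0, 0, 0.8, 0], [1, 0, 0, 0.5, 0], [1, 0, 0, 0.2, 0]]

```text
time: 29.37
eef_pos: [0.4969, 0.407, 0.0339]
tool_rot: [-179.9, 0.3, 63.0]
wrist_force: [-0.6, -0.6, -0.4]
grip_width: 0.0151
gripper_force: 58.7
```

step_arm:
  motion:
    - [[1, 0, 0, 0, 0], [1, 0, 0, 0, 0], [1, 0, 0, 0, 0]]

```text
time: 29.62
eef_pos: [0.4994, 0.4098, 0.0386]
tool_rot: [179.9, -0.1, 63.0]
wrist_force: [0.3, 0.3, 0.4]
grip_width: 0.015
gripper_force: 58.9
```

Run:
```python
from w import *
s=bot.read_state();t=s['eef_pos'];B['held']=(t[0],t[1],.007,.012,.05);B['k']=(.510,.4357,.014,.012,.05)
f,P=meas('wrist',['held','k']);st()
```

```text
wrist held 956 mean [0.5   0.411 0.027] top 0.0296 rect [499.5 409.9  13.7  13.8  45.3]
wrist k 1438 mean [0.51  0.436 0.023] top 0.0249 rect [509.7 435.   18.2  17.7  60.5]
t 29.6667 [0.499 0.41  0.039] [179.934  -0.152  63.019] w 0.01521816805567105 gf 58.918036222457886 F [-0.868 -0.358  0.158]
```

step_arm:
  motion:
    - [[1, -0.03, 0, 0.06, 0], [1, 0, 0, 0.05, 0], [1, 0, 0, 0, 0], [1, 0, 0, 0, 0]]

```text
time: 30.0
eef_pos: [0.4983, 0.4086, 0.0338]
tool_rot: [180.0, -0.1, 63.0]
wrist_force: [-1.1, -0.6, 4.7]
grip_width: 0.0155
gripper_force: 59.4
```

Run:
```python
from w import *
s=bot.read_state();t=s['eef_pos'];B['held']=(t[0],t[1],.007,.012,.05);B['k']=(.510,.4357,.014,.012,.05)
f,P=meas('wrist',['held','k']);st()
```

```text
wrist held 892 mean [0.499 0.41  0.023] top 0.0249 rect [498.3 408.7  13.7  13.9   1.8]
wrist k 1545 mean [0.51  0.436 0.023] top 0.025 rect [509.9 435.2  18.   17.6  60.4]
t 30.05 [0.498 0.409 0.034] [179.958  -0.07   63.049] w 0.015054371326475422 gf 59.395787715911865 F [-0.384 -1.514  4.99 ]
```

Seated. I'll release, back off and check everything.

step_arm:
  motion:
    - [[0.4, 0, 0, 0, 0], [0.4, 0, 0, 0, 0], [0.4, 0, 0, 0, 0], [0.4, 0, 0, -0.3, 0], [0.4, 0, 0, -0.7, 0]]

```text
time: 30.47
eef_pos: [0.4958, 0.4068, 0.0698]
tool_rot: [-179.8, 0.4, 63.0]
wrist_force: [0.5, -0.5, 0.3]
grip_width: 0.0258
gripper_force: 0.0
```

step_arm:
  motion:
    - [[0.4, 0, 0, -0.9, 0], [0.2, 0, 0, -0.9, 0], [0.2, 0, 0, -0.9, 0], [0.2, -0.6, -0.6, 0, 0], [0.2, -0.6, -0.6, 0, 0]]

```text
time: 30.88
eef_pos: [0.435, 0.3886, 0.1843]
tool_rot: [179.8, -0.4, 63.0]
wrist_force: [-0.0, 0.2, -0.5]
grip_width: 0.0342
gripper_force: 0.0
```

step_arm:
  motion:
    - [[0.2, -0.5, -0.8, 0, 0], [0.2, -0.5, -0.8, 0, 0], [0.2, -0.3, -0.3, 0, 0], [0.2, 0, 0, 0, 0], [0.2, 0, 0, 0, 0]]

```text
time: 31.3
eef_pos: [0.3418, 0.3757, 0.1818]
tool_rot: [180.0, -0.1, 63.1]
wrist_force: [0.4, 0.3, 0.8]
grip_width: 0.0341
gripper_force: 0.0
```

Run:
```python
from w import *
B.update(k=(.510,.4357,.014,.012,.05),k2=(.498,.4087,.014,.012,.05),d=(.629,.145,.042,.022,.045),c=(.6626,.2135,.042,.022,.045),sf=(.602,.304,.024,.007,.019),sh=(.602,.304,.03,.055,.085),bot=(.56,.558,.05,.09,.13))
L=['k','k2','d','c','sf','sh','bot']
for c in ['wrist','top','side']: f,P=meas(c,L);save(f,c+'13')
f=cams.grab_frame('top')
for o in nets.outline_of('top','counter')[:1]: print(o['location'],o['conf'])
st()
```

```text
wrist k 596 mean [0.507 0.435 0.022] top 0.0252 rect [509.1 435.   18.   18.2  48.9]
wrist k2 532 mean [0.495 0.407 0.022] top 0.0252 rect [496.4 406.6  17.8  17.8  64.8]
wrist d 0
wrist c 0
wrist sf 1358 mean [0.599 0.306 0.013] top 0.016 rect [600.4 304.2  45.3  40.3  89.8]
wrist sh 0
wrist bot 0
top k 57 mean [0.508 0.434 0.024] top 0.0294 rect [509.1 434.6  17.   17.4  46.4]
top k2 58 mean [0.496 0.406 0.024] top 0.0286 rect [495.9 406.3  16.7  17.6  40.8]
top d 665 mean [0.627 0.144 0.033] top 0.037 rect [630.  143.7  63.8  69.7  70. ]
top c 631 mean [0.66  0.214 0.033] top 0.0369 rect [660.9 213.3  63.6  63.4  46.7]
top sf 126 mean [0.598 0.301 0.014] top 0.0178 rect [601.6 302.5  45.1  43.8  11.8]
top sh 98 mean [0.599 0.304 0.069] top 0.0743 rect [600.7 304.   23.1  22.2   2.1]
top bot 791 mean [0.558 0.558 0.107] top 0.1106 rect [559.4 559.7  63.9  63.7  89.3]
side k 41 mean [0.511 0.428 0.023] top 0.0277 rect [510.3 430.3  15.9  15.   83.2]
side k2 52 mean [0.498 0.401 0.021] top 0.0273 rect [501.9 406.   26.   16.   49.6]
side d 465 mean [0.625 0.141 0.034] top 0.0365 rect [625.6 147.1  76.2  58.8  87.9]
side c 512 mean [0.661 0.205 0.033] top 0.036 rect [662.8 209.6  63.8  63.5  11.6]
side sf 119 mean [0.6   0.299 0.014] top 0.0183 rect [597.4 305.9  44.5  35.9  48.4]
side sh 101 mean [0.602 0.296 0.066] top 0.0738 rect [602.2 300.   21.2  22.5  82.8]
side bot 342 mean [0.56  0.547 0.104] top 0.1096 rect [562.4 556.1  65.6  62.4  61.2]
[431.1, 161.4] 0.64
t 31.55 [0.343 0.376 0.181] [179.988  -0.029  62.989] w 0.03441354957041175 gf 0.0 F [ 0.321 -0.257 -0.491]
```

View pics/top13.png

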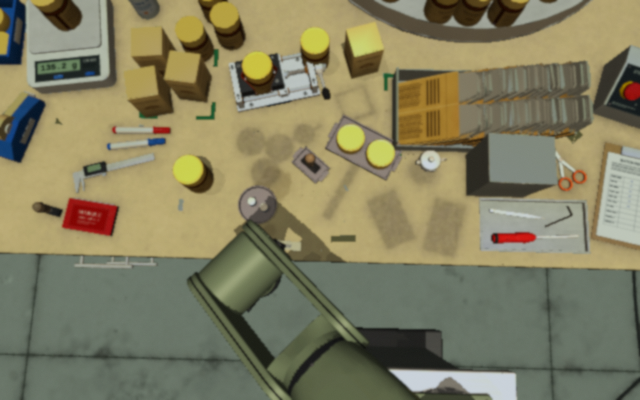

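View pics/side13.png

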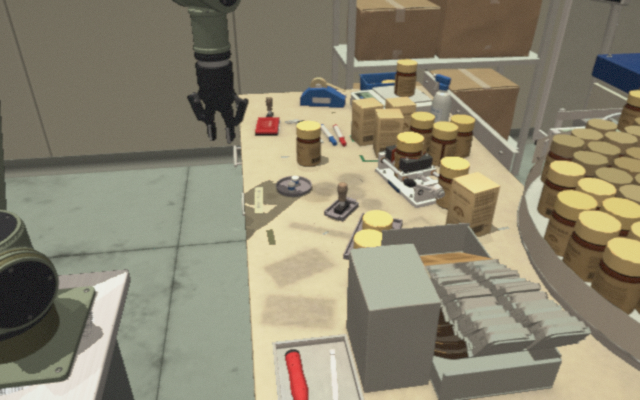

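The top view shows both caps in the large tray at (350,138) and (380,153), the stamp at (311,160) and both canisters in the dish at (252,205). The counter at (430,160) and the bottle at (190,170) haven't moved. The side view shows the same, and the arm touches nothing.

```bash
python3 -c "from plant import bot;print(bot.job_done())"
```

```text
the job is handed in; nothing more can be done
None
```

The job is handed in at about 32 s of 120 s, no verdict returned: in the last pictures both caps lay flat in the large tray, both canisters stood in the dish, the stamp stood in its tray, and the counter and bottle had not moved.

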